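Load the wire dispenser and raise its guide mast

ROBOT

A 6-joint arm with a two-finger parallel gripper is mounted at the origin on the work surface. World frame = base frame: x ahead of the robot, y to its left, z up, the work surface at z = 0. Lengths are in m, angles in rad, forces in N, time in s.
With the tool pointing down it reaches from about 0.225 to 0.725 m from the base axis. Payload 3.1 kg.
Tool frame: the origin (TCP) lies midway between the tips of the shut fingers; the grasp point (between the pads) lies 19 mm behind it; z points along the fingers, y is the line along which they close (so a half turn about z gives the same grasp; the last joint's range is limited). The gripper opens to 85 mm and grips with 20 to 120 N. Pads are 22 mm wide; open, the fingers measure 114 mm over their backs; the gripper's body (76 mm by 85 mm) begins 54 mm behind the grasp point. The pads swing forward as they close: fully open they stand 13 mm farther back than shut.
Start: joints at [-1.363, 0.048, 0.099, 1.622, 0, 1.443], TCP at [0.173, -0.496, 0.231] pointing down, gripper open.
Joint ranges: [-2.91, 2.91], [-0.99, 1.94], [-1.21, 1.42], [-2.12, 2.29], [-1.49, 1.47], [-3.14, 3.14]. Speed limits (rad/s): [2.79, 2.79, 3.14, 3.14, 3.14, 3.14].

INTERFACE

Orientations are given as a unit quaternion [x, y, z, w].
In Python, from workcell import env gives the robot as it stands. Calls block until the motion is done:
- env.move_pose(position, orientation): joint-space move of the TCP to a pose.
- env.move_l(position, v=0.15, attitude=None, f_stop=None): straight line of the TCP; attitude=None keeps the orientation; v is the mean speed in m/s. With f_stop (N) it stops when the force on the tool has changed by that much, and returns True; else False.
- env.movej(angles): joint-space move.
- env.move_gripper(opening, newtons=None): opening from 0.0 (shut) to 1.0 (fully open); newtons is the grip in N (None keeps the last); returns when the fingers have stopped.
- env.pause(seconds).
- env.ik(position, orientation): joint angles nearest the present ones, or None.
- env.get_obs(): the state.
- env.grab_frame(name): name is "side" or "top" or "wrist"; returns a dict with "color" (420x560x3 uint8, red, green, blue), "vertical_fov" (degrees; the focal length in pixels is half the picture's height over the tangent of half this angle, whatever the lens; pixels are square), "cx", "cy" (the principal point, pixels), "R" (3x3) and "t" (3): a world point X has camera coordinates R X + t. Camera axes: x right, y down, z forward; pixel columns grow to the right and rows downward; lengths in m; the calibration is good to about 2 mm. The wrist camera is an equidistant fisheye: a pixel r from the principal point sees the ray r / f radians off the axis. A picture is of the moment at which its call begins. There is no depth.
A pose or a line that the arm cannot do raises env.MotionError and nothing moves.
- env.finish_job(): hands the job in; it is judged then, once.
Trained networks look in a picture, given as the dict that the camera call returned (one of the last four; its "shot" number tells which), for a name from the list of things; names that differ only in an ending like _2 or _b are one class to them, and where a whole thing is asked for, a point or a joint stands for the part that bears it (a point fixed in the world has none). Each returns a list of dicts, best first, with "conf" (0 to 1); they miss things now and then, are a little off and sometimes report something else, mostly with a low value. They report only what shows in the picture. A call takes as long as a camera call.
- env.search_frame(target, picture): "point" ([x, y, z] in m, in the coordinates of the camera as it stood for that picture, good to about 4 mm: the middle of the surface that is visible of it).
The state is a dict: "clock": time; "qpos": joint angles; "qvel": joint speeds; "joint_efforts": joint torques, N m; "tcp_pos": TCP position; "tool_rot": TCP orientation; "wrist_force": force on the tool from outside, world axes, zero at the start; "ft_torque": the same for the moment, N m; "opening": opening from 0.0 (shut) to 1.0 (fully open); "grasp_force": force on a finger pad.
Only numpy, scipy, OpenCV 4.12 (cv2) and the standard library are available. Lean on these libraries where they do the work, as an engineer would, in place of code of your own. Each camera call takes 0.05 s, during which the arm holds its last target. There are 200 camera calls.

TASK

Get the wire dispenser ready: first put the squat spool of copper wire upright over the spindle, fully down on its platter, and let go of it. Then take the telescoping guide mast by its grip head so that your fingers squeeze in the release button on its side, pull it straight up past the first stop to its second and last stop, and finish there still holding it up with the button squeezed in. Leave the tall bobbin, the jar, the model coach and the screwdriver where they are.

Things in the scene. Friction and masses are not known exactly. Their poses are not given: they have to be found in the camera images.
- spool: squat spool of copper wire, grey flanges; both flanges 52 mm across and 7 mm thick, wound wire 45 mm across between them, 40 mm tall in all, 20 mm hole right through along its axis, 180 g (0.8 to 1.2 times that). It stands upright, loose, on the table, its spot swapped at random with those of the bobbin and the jar. Origin: centre of its underside; z along its axis, up. Either end up is the same
- stand: wire dispenser, fixed to the table: dark steel base plate 110 mm (its x) by 240 mm (its y), 18 mm thick. Platter and spindle stand 75 mm to -y of its centre, the guide mast 75 mm to +y of its centre. Origin: centre of its underside; z up; its +x face looks away from the robot, give or take its yaw (up to 0.45 rad)
- platter (a point): centre of the top of the round aluminium platter, 44 mm across, 30 mm above the table, on which the spool comes to rest; the spindle rises from here. Axes as the stand's
- spindle_tip (a point): tip of the upright steel spindle, 52 mm above the platter; the spindle is 16 mm thick for 40 mm above the platter and tapers to 6 mm at the tip
- guide_head: black grip head on top of the mast: block 34 mm (its x, the closing direction of a grasp) by 40 mm (its y) by 60 mm tall; origin: centre of its underside, 165 mm above the table while the mast is down; axes as the stand's. A small wire eyelet sticks out 26 mm from its -y face, near the top. The head only goes straight up and down. The fixed tube below it has a collar 36 mm across
- grip (a point): point on the head's vertical axis at the height of the button's centre, 32 mm above the head's underside and 28 mm below its top
- button_face (a point): centre of the outer face of the grey release button on the head's +x side, 28 mm from the head's axis when out. The button is 24 mm wide (y) and 28 mm tall (z), stands 11 mm proud of the head and goes in by 8 mm toward -x. Fingers closed on it and on the head's -x face squeeze it in; head and button together are 45 mm wide before and 37 mm after
- release_button (a joint): how far the button is pushed in (m): 0 out, 0.008 fully in; its spring takes 2.4 N to start and 7.2 N fully in. The mast is free to move while the button is in by more than about 0.004; otherwise it is locked at the stop where it stands, and a button let go between stops pops out and locks at the next one reached
- mast (a joint): how far the mast is pulled up (m): 0 fully down, where it starts; first stop at 0.045; second and last stop at 0.090, hard end at 0.0915. Weight and a return spring pull it down with about 4.5 to 6 N in all while the button is in; with the button held in, it passes the first stop without a catch
- bobbin: tall slim bare wooden bobbin without a hole, 36 mm across, 65 mm tall, standing loose, a bystander; origin: centre of its underside
- jar: small closed jar, 44 mm across, 55 mm tall, loose, a bystander; origin: centre of its underside
- coach: model railway coach, 110 mm long, 30 mm wide, 42 mm tall, loose, beyond the stand, a bystander; origin: centre of its underside
- screwdriver: screwdriver, 150 mm long, lying loose on the robot's side of the stand, to the left, a bystander; origin: centre of its underside

How it is judged:
On the way, in this order (a step that is already met when the one before it is completed fails the run):
1. the spool stands released on the platter, over the spindle (horizontal distance between spool and platter below 0.005 m and z of spool in the frame of platter between -0.004 and 0.004 m and angle between spool's own z axis and vertical below 0.08 rad and contact force between the fingers and spool below 0.2 N), for 0.2 s.
2. the mast is at its second stop, held by the fingers with the button squeezed in (value of joint mast above 0.086 m and value of joint release_button above 0.004 m and contact force between the fingers and guide_head above 3 N), for 0.2 s.
At the end, for the whole second after the job is handed in: spool upright (0.08 rad) on the platter, within 5 mm of the spindle axis and 4 mm of full depth, not touched; mast up more than 86 mm of 90, fingers pressing its head with over 3 N, button in more than 4 mm; bobbin, jar, coach and screwdriver within 30 mm of their starts (all of step 1 and all of step 2 and distance of each of bobbin, jar, coach, screwdriver from where it was at the start of the episode below 0.03 m); the arm keeps its last pose, push and grip.
It fails at once if the bobbin is knocked or moved away (distance of bobbin from where it was at the start of the episode above 0.03 m).
It fails at once if the jar is knocked or moved away (distance of jar from where it was at the start of the episode above 0.03 m).
It fails at once if the coach is knocked or moved away (distance of coach from where it was at the start of the episode above 0.03 m).
It fails at once if the screwdriver is knocked or moved away (distance of screwdriver from where it was at the start of the episode above 0.03 m).
It also fails if it takes over 48 s, if anything falls off the work surface, if the arm or the gripper's body presses on something with over 40 N, if the wrist force passes 120 N, or if a joint passes its speed limit or range.

## Working session

There is one attempt and no reset: what is moved stays moved. The work goes in short steps, each a Python script; the robot and the scene stay as the last script left them, time stands still between calls to the robot, and variables do not carry over. Pictures are saved under pics/ and viewed, at most 10 in all, crops included, and the job is handed in when it is done.

```bash
mkdir -p pics; cat > h.py <<'E'
import numpy as np, cv2
from workcell import env
def shot(n,save=None):
    f=env.grab_frame(n)
    if save: cv2.imwrite('pics/'+save,f['color'][:,:,::-1])
    return f
def w(f,p): return np.array(f['R']).T@(np.array(p)-np.array(f['t']))
def find(f,name,k=3):
    return [(np.round(w(f,d['point']),4).tolist(),round(d['conf'],2)) for d in env.search_frame(name,f)[:k]]
def ray(f,u,v):
    F=f['color'].shape[0]/2/np.tan(np.radians(f['vertical_fov'])/2)
    R=np.array(f['R']);o=-R.T@np.array(f['t'])
    return o,R.T@np.array([(u-f['cx'])/F,(v-f['cy'])/F,1.])
def atz(f,u,v,z):
    o,d=ray(f,u,v); return o+d*(z-o[2])/d[2]
def proj(f,X):
    F=f['color'].shape[0]/2/np.tan(np.radians(f['vertical_fov'])/2)
    c=np.array(f['R'])@np.array(X)+np.array(f['t']); return F*c[0]/c[2]+f['cx'],F*c[1]/c[2]+f['cy']
E
python3 - <<'E'
from h import *
for n in ('top','side'):
    f=shot(n,n+'0.png')
    print(n,f['vertical_fov'],(-np.array(f['R']).T@np.array(f['t'])).round(3))
    for o in ('spool','stand','guide_head','release_button','bobbin','jar','coach','screwdriver'): print(o,find(f,o))
o=env.get_obs();print(o['clock'],o['tcp_pos'],o['tool_rot'])
E
```

```text
top 45.669594672182924 [ 0.308 -0.069  1.236]
spool [([0.502, -0.3745, 0.0416], 0.78)]
stand [([0.5312, 0.0593, 0.0218], 0.65)]
guide_head [([0.5379, 0.1191, 0.2281], 0.86), ([0.3547, 0.1676, 0.0237], 0.54)]
release_button [([0.564, 0.1247, 0.21], 0.5)]
bobbin [([0.4556, -0.2512, 0.0643], 0.49)]
jar [([0.5797, -0.2287, 0.0536], 0.83)]
coach [([0.7545, 0.1369, 0.0443], 0.85)]
screwdriver [([0.3572, 0.1628, 0.0215], 0.78)]
side 51.546169414856145 [ 0.432 -0.874  0.777]
spool [([0.5021, -0.3911, 0.0403], 0.89)]
stand [([0.5382, 0.0632, 0.0215], 0.59), ([0.5443, 0.1039, 0.2085], 0.23)]
guide_head [([0.5424, 0.1011, 0.2085], 0.58), ([0.4544, -0.2613, 0.0443], 0.58)]
release_button []
bobbin [([0.4554, -0.2601, 0.046], 0.73), ([0.7537, 0.1127, 0.0398], 0.54)]
jar [([0.5033, -0.3884, 0.0412], 0.67), ([0.5783, -0.2429, 0.0409], 0.57)]
coach [([0.7556, 0.1101, 0.0408], 0.92), ([0.5404, 0.0672, 0.0191], 0.47), ([0.4555, -0.2599, 0.0433], 0.47)]
screwdriver [([0.3543, 0.1525, 0.016], 0.69)]
0.9 [ 0.17298823 -0.49569798  0.23133902] [9.85938142e-01 1.67110681e-01 1.09534789e-06 3.49672325e-05]
```

View pics/top0.png

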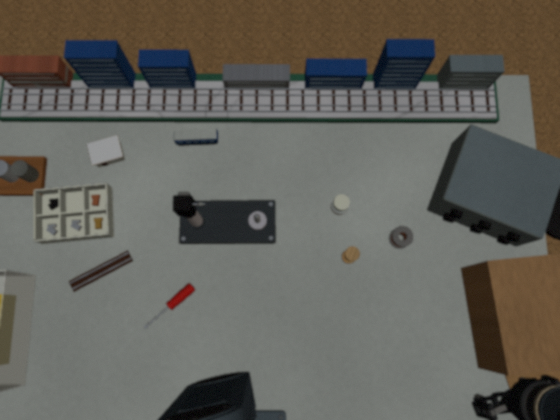

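View pics/side0.png

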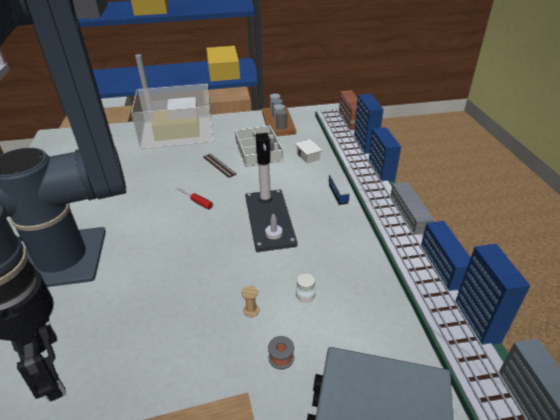

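The top view shows the spool at (401,237), jar (341,204), bobbin (351,254), and the stand plate between (180,203) and (276,243) with the spindle at about (258,219). The side view agrees. Next I'll measure the plate outline and take close wrist pictures.

```bash
cat >> h.py <<'E'
from scipy.spatial.transform import Rotation as Ro
def down(yaw):  # closing direction (tool y) at angle yaw in world
    y=np.array([np.cos(yaw),np.sin(yaw),0]);z=np.array([0,0,-1.]);x=np.cross(y,z)
    return Ro.from_matrix(np.c_[x,y,z]).as_quat()
def fray(f,u,v):
    F=f['color'].shape[0]/2/np.tan(np.radians(f['vertical_fov'])/2)
    a=np.array([u-f['cx'],v-f['cy']]);r=np.hypot(*a);th=r/F
    R=np.array(f['R']);o=-R.T@np.array(f['t'])
    return o,R.T@np.r_[np.sin(th)*a/max(r,1e-9),np.cos(th)]
def fatz(f,u,v,z):
    o,d=fray(f,u,v); return o+d*(z-o[2])/d[2]
def fproj(f,X):
    F=f['color'].shape[0]/2/np.tan(np.radians(f['vertical_fov'])/2)
    c=np.array(f['R'])@np.array(X)+np.array(f['t']); r=np.hypot(c[0],c[1]); th=np.arctan2(r,c[2])
    return f['cx']+F*th*c[0]/r, f['cy']+F*th*c[1]/r
E
python3 - <<'E'
from h import *
f=shot('top'); im=f['color'].astype(int)
m=((im.max(2)<75)).astype(np.uint8)
n,l,s,c=cv2.connectedComponentsWithStats(m)
k=l[225,220]; print(s[k])
# edges: rows at columns, columns at rows
from numpy import polyfit
P=[];Q=[]
lab=(l==k)
g=im.sum(2)/3.
for u in range(206,272,3):
    col=np.where(lab[:,u])[0]; 
    P.append(atz(f,u,col.min()-.5,.018)[:2]);Q.append(atz(f,u,col.max()+.5,.018)[:2])
P=np.array(P);Q=np.array(Q)
for A in(P,Q):
    vx,vy,x0,y0=cv2.fitLine(A.astype(np.float32),cv2.DIST_HUBER,0,.01,.01).ravel();print('line',vx,vy,x0,y0,'yaw',np.arctan2(-vx,vy) if vy>0 else np.arctan2(vx,-vy))
for v in range(206,242,6):
    r=np.where(lab[v,:])[0];print(v,r.min(),r.max(),atz(f,r.min()-.5,v,.018)[:2].round(4),atz(f,r.max()+.5,v,.018)[:2].round(4))
for nm in ('platter','spindle_tip','grip','button_face'):print(nm,find(f,nm))
print('spool hole',atz(f,401,237,.04))
env.move_pose([.502,-.378,.21],down(0));f=shot('wrist','w1.png');print(find(f,'spool'),-f['R'].T@f['t'],f['vertical_fov'])
print([np.round(x,3).tolist() for x in(env.get_obs()['tcp_pos'],env.get_obs()['qpos'])],env.get_obs()['clock'])
E
```

```text
[ 173  193  103   51 3959]
line 0.024886021 -0.9996903 0.5944939 0.026215695 yaw 0.024888592
line 0.0027235276 -0.9999963 0.48470095 0.030156404 yaw 0.0027235309
206 173 274 [0.5789 0.1862] [ 0.5796 -0.0688]
212 175 274 [0.5636 0.1805] [ 0.5643 -0.0689]
218 180 274 [0.5483 0.1674] [ 0.549  -0.0689]
224 180 274 [0.5332 0.1668] [ 0.5338 -0.069 ]
230 180 275 [0.5181 0.1662] [ 0.5187 -0.0715]
236 179 275 [0.503  0.1681] [ 0.5037 -0.0715]
platter [([0.5333, 0.0591, 0.0175], 0.66)]
spindle_tip [([0.5379, 0.0576, 0.0204], 0.81)]
grip [([0.5405, 0.1215, 0.2265], 0.66)]
button_face [([0.567, 0.1242, 0.2098], 0.38)]
spool hole [ 0.49853309 -0.37618362  0.04      ]
[([0.502, -0.3797, 0.0434], 0.77)] [ 0.50165352 -0.29734835  0.35310664] 65.70646984690485
[[0.501, -0.379, 0.21], [-0.755, 0.32, 0.368, 1.618, -0.0, 0.819]] 2.5667
```

View pics/w1.png

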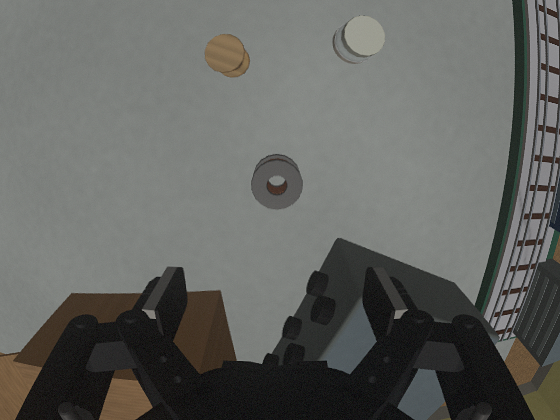

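The wrist picture shows the spool top ring centred near (277,184), with a grey box corner at about (340,240) that could be close to the right finger. I'll measure both.

```bash
cat >> h.py <<'E'
def ring(f,X,r,n=72,rng=.006,sign=0):
    """refine centre of a horizontal circle (centre X, radius r) from image gradients, wrist camera"""
    g=cv2.GaussianBlur(cv2.cvtColor(f['color'],cv2.COLOR_RGB2GRAY),(0,0),1).astype(np.float32)
    def score(x,y,rr):
        a=np.linspace(0,2*np.pi,n,endpoint=False)
        def s(q):
            p=np.array([fproj(f,[x+q*np.cos(t),y+q*np.sin(t),X[2]]) for t in a],np.float32)
            return cv2.remap(g,p[None,:,0],p[None,:,1],cv2.INTER_LINEAR)[0]
        d=np.clip(s(rr+.001)-s(rr-.001),-40,40)
        return abs(d.mean()) if sign==0 else (sign*d).mean()
    best=None
    for st in(rng/3,rng/9,rng/27):
        c=X if best is None else best[1]
        best=max(((score(c[0]+i*st,c[1]+j*st,r),(c[0]+i*st,c[1]+j*st)) for i in range(-3,4) for j in range(-3,4)))
    return best
E
python3 - <<'E'
from h import *
f=shot('wrist')
p=fatz(f,277,184,.04);print(p)
print('flange',ring(f,[p[0],p[1],.04],.026),'hole',ring(f,[p[0],p[1],.04],.010))
for z in(0,.05,.1,.15,.2):print(z,fatz(f,340,240,z)[:2].round(3))
t=shot('top')
for z in(0,.1,.15,.2):print(z,atz(t,438,195,z)[:2].round(3),atz(t,430,210,z)[:2].round(3),atz(t,478,130,z)[:2].round(3))
cv2.imwrite('pics/crop1.png',cv2.resize(t['color'][110:290,330:560,::-1],None,fx=3,fy=3,interpolation=cv2.INTER_CUBIC))
E
```

```text
[ 0.50382174 -0.37883559  0.04      ]
flange (np.float32(22.857937), (np.float64(0.5033772975321859), np.float64(-0.3781689188333472))) hole (np.float32(7.443536), (np.float64(0.5035995197544081), np.float64(-0.3815022521666805)))
0 [ 0.58  -0.459]
0.05 [ 0.569 -0.436]
0.1 [ 0.558 -0.413]
0.15 [ 0.547 -0.39 ]
0.2 [ 0.536 -0.368]
0 [ 0.614 -0.486] [ 0.574 -0.463] [ 0.79  -0.602]
0.1 [ 0.589 -0.452] [ 0.553 -0.432] [ 0.751 -0.559]
0.15 [ 0.577 -0.436] [ 0.542 -0.416] [ 0.731 -0.538]
0.2 [ 0.564 -0.419] [ 0.531 -0.4  ] [ 0.712 -0.516]
```

View pics/crop1.png

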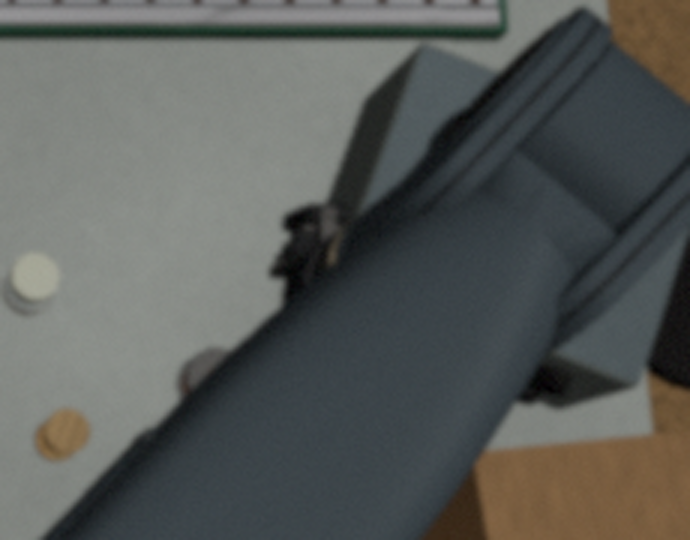

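The box corner sits at z≈0, about (0.577, -0.46), so there is clearance. I'll centre the spool by closing on it along x and then along y, and compare that position with the camera measurement as a calibration check.

```bash
python3 - <<'E'
from h import *
c=[.5034,-.3782]
env.move_pose([*c,.10],down(0)); env.move_l([*c,.011],v=.1,f_stop=15)
env.move_gripper(0.,20); o=env.get_obs(); print(o['opening'],o['grasp_force'],o['tcp_pos'],o['wrist_force'].round(1) if hasattr(o['wrist_force'],'round') else o['wrist_force'])
env.move_gripper(1.); 
env.move_l([*c,.075],v=.2)
env.move_pose([*c,.075],down(np.pi/2)); env.move_l([*c,.011],v=.1,f_stop=15)
env.move_gripper(0.,40); o=env.get_obs(); print(o['opening'],o['grasp_force'],o['tcp_pos'],o['wrist_force'],o['qpos'],o['clock'])
env.move_l([*c,.24],v=.25)
f=shot('wrist','w2.png');print(-f['R'].T@f['t'],env.get_obs()['clock'],env.get_obs()['opening'])
E
```

```text
0.5958117620243549 20.59286436997354 [ 0.50375693 -0.37866585  0.0121241 ] [-0.5  0.9  4.2]
0.585156008204671 40.986730344593525 [ 0.50415839 -0.37897253  0.01254488] [-0.4698829   0.26060196  5.35709922] [-7.50811376e-01  3.75938688e-01  4.21470649e-02  1.23444397e+00
 -8.62809939e-05 -7.50763970e-01] 8.1833
[ 0.4218045  -0.37821926  0.38084538] 9.3 0.5852081699542205
```

View pics/w2.png

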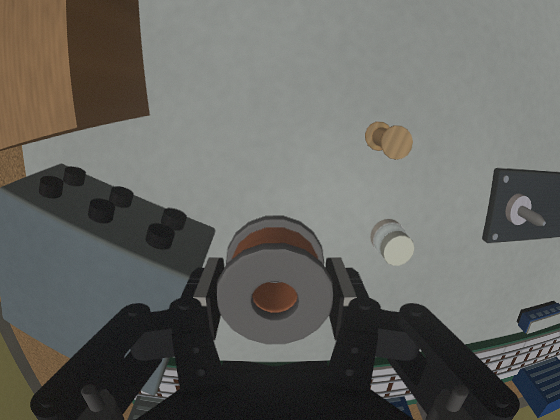

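The spool hangs upright in the fingers, with its ring at about (275,295). The stand is at the right edge of the picture. Next I'll put the camera over the platter.

```bash
python3 - <<'E'
from h import *
env.move_pose([.61,-.027,.24],down(np.pi/2))
f=shot('wrist','w3.png');o=env.get_obs();t=o['tcp_pos'];print(t,o['clock'],-f['R'].T@f['t'])
X=[t[0],t[1],t[2]+.0275]
print('held flange',ring(f,X,.026),'hole',ring(f,X,.010))
P=[.540,-.027,.03]
print('proj',fproj(f,P),'platter',ring(f,P,.022,rng=.009),find(f,'platter'),find(f,'spindle_tip'),find(f,'grip'),find(f,'button_face'))
E
```

```text
[ 0.60996359 -0.02852992  0.23982256] 10.725 [ 0.5286033  -0.02826085  0.38274329]
held flange (np.float32(18.791178), (np.float64(0.6110746988289063), np.float64(-0.028529918475213738))) hole (np.float32(31.949503), (np.float64(0.609741365495573), np.float64(-0.028529918475213738)))
proj (np.float64(275.81976043317286), np.float64(112.16855163832214)) platter (np.float32(40.0), (0.545, -0.025333333333333336)) [([0.5404, 0.0712, 0.0159], 0.86), ([0.5478, 0.1081, 0.2176], 0.25)] [([0.5456, 0.0788, 0.0156], 0.63)] [([0.543, 0.1071, 0.2231], 0.96), ([0.7502, 0.1331, 0.0422], 0.34), ([0.5996, -0.0301, 0.2697], 0.18)] [([0.5698, 0.1131, 0.2181], 0.82)]
```

View pics/w3.png

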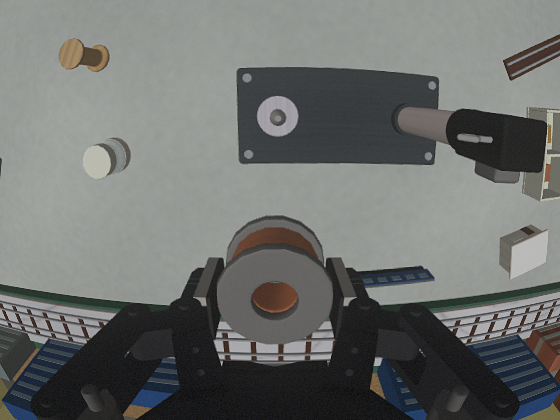

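The platter ring is centred at about (278,117), and the spool measured in the hand matches the TCP within 1 mm. The plate screws are at roughly (247,78), (432,86), (429,156) and (247,155). I'll fit the stand pose from them.

```bash
python3 - <<'E'
from h import *
f=shot('wrist')
g=cv2.cvtColor(f['color'],cv2.COLOR_RGB2GRAY).astype(float)
S=[]
for u,v in((247,78),(432,86),(429,156),(247,155)):
    w_=g[v-7:v+8,u-7:u+8]; m=np.clip(w_-95,0,40)*(w_>95); yy,xx=np.mgrid[v-7:v+8,u-7:u+8]
    m=m*(np.hypot(xx-u,yy-v)<6)
    a,b=(m*xx).sum()/m.sum(),(m*yy).sum()/m.sum(); S.append(fatz(f,a,b,.018)[:2]); print(a,b,S[-1].round(4))
S=np.array(S);print('centre',S.mean(0))
d=(S[1]-S[0])+(S[2]-S[3]);print('yaw y',np.arctan2(-d[0],d[1]),np.linalg.norm(d)/2)
d=(S[3]-S[0])+(S[2]-S[1]);print('yaw x',np.arctan2(d[1],d[0]),np.linalg.norm(d)/2)
p0=fatz(f,278,117,.03)
for st in (p0,[.540,-.027,.03]): print('platter',ring(f,[st[0],st[1],.03],.022,rng=.006))
print('tip px at z=.082',fatz(f,278,118,.082))
E
```

```text
246.25653969710876 77.39375860486462 [ 0.501  -0.0591]
431.5709156193896 84.90724117295034 [0.4989 0.1582]
428.0753424657534 155.66251556662516 [0.5855 0.1593]
248.0385157350869 153.7172381399718 [ 0.5874 -0.0583]
centre [0.54321304 0.05000361]
yaw y 0.008943845138746987 0.2174870130152223
yaw x 0.011049668276098453 0.08650804345566053
platter (np.float32(40.0), (np.float64(0.5449055206304911), np.float64(-0.025365286692538833)))
platter (np.float32(40.0), (0.544888888888889, -0.025222222222222222))
tip px at z=.082 [ 0.54381194 -0.0250379   0.082     ]
```

```bash
python3 - <<'E'
from h import *
T=np.array([.5443,-.0252]); q=down(np.pi/2)
env.move_pose([*T,.11],q); env.pause(.15)
c=T.copy()
for _ in range(2):
    e=T-env.get_obs()['tcp_pos'][:2]; print('err',e); c=c+e; env.move_l([*c,.11],v=.05,attitude=q); env.pause(.1)
print(env.get_obs()['tcp_pos'])
hit=env.move_l([*c,.072],v=.05,f_stop=10); o=env.get_obs();print(hit,o['tcp_pos'],o['wrist_force'])
if not hit:
    hit=env.move_l([*c,.0415],v=.04,f_stop=8); o=env.get_obs();print(hit,o['tcp_pos'],o['wrist_force'],o['ft_torque'])
f=shot('side','s4.png');f=shot('wrist','w4.png');print(o['clock'],o['opening'])
E
```

```text
err [-0.00314724  0.00059213]
err [ 0.00270614 -0.00055747]
[ 0.54379828 -0.02515083  0.10984148]
False [ 0.54412492 -0.02520737  0.07231665] [ 0.17604486 -0.13009817 -1.07824105]
True [ 0.54297471 -0.02502557  0.04255666] [0.03622143 0.66948909 4.29475867] [-0.01153235  0.06217821 -0.01456676]
14.0583 0.582400829728322
```

View pics/w4.png

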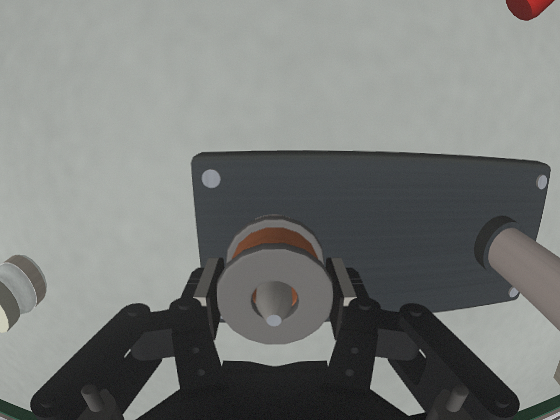

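The spindle shows through the hole at about (273,305), and contact came at the seated height (TCP 0.0426). I'll release, retreat, and look at the head from above.

```bash
python3 - <<'E'
from h import *
env.move_gripper(.95,20); env.pause(.3)
p=env.get_obs()['tcp_pos']
env.move_l([p[0],p[1],.12],v=.12); f=shot('wrist'); t=env.get_obs()['tcp_pos']
print('spool',ring(f,[.5443,-.0252,.07],.026),'hole',ring(f,[.5443,-.0252,.07],.01),find(f,'spool',1))
env.move_l([p[0],p[1],.30],v=.3); env.move_gripper(1.)
yaw=np.pi+.01
env.move_pose([.5425+.0015,.125,.29],down(yaw)); env.pause(.2)
f=shot('wrist','w5.png'); o=env.get_obs();print(o['tcp_pos'],o['clock'],-f['R'].T@f['t'],o['qpos'].round(2))
print(find(f,'grip',2),find(f,'button_face',2),find(f,'spool',1))
for x,y in((-.017,-.02),(-.017,.02),(.017,.02),(.017,-.02)): print(np.round(fproj(f,[.5425+x-.01*y,.125+y+.01*x,.225]),1))
E
```

```text
spool (np.float32(15.311035), (0.5436333333333333, -0.02542222222222222)) hole (np.float32(17.115913), (0.5434111111111111, -0.025644444444444445)) [([0.5331, -0.0277, 0.0696], 0.97)]
[0.54410251 0.12452336 0.29002392] 18.2 [0.54511139 0.04255596 0.43292697] [ 0.1   0.16  0.34  1.75 -0.   -1.47]
[([0.5416, 0.1178, 0.2256], 0.87)] [([0.5699, 0.1176, 0.2175], 0.6)] [([0.5426, -0.0221, 0.0703], 0.98)]
[302.9 196.6]
[301.3 250.4]
[253.5 250.6]
[252.  196.6]
```

View pics/w5.png

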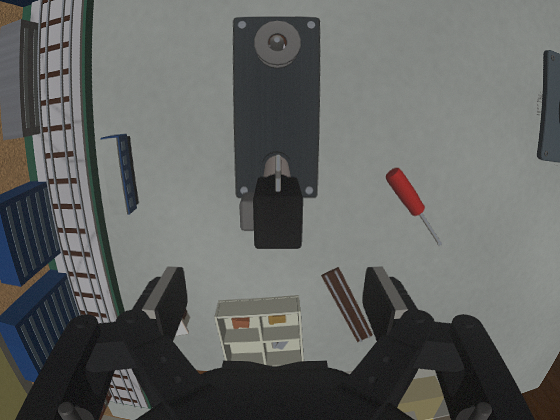

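The spool is seated on the platter. The head's outline (254–302, bottom edge at 249) matches the prediction within 1 px, so I'll descend, squeeze and pull.

```bash
python3 - <<'E'
from h import *
def s(n):
    o=env.get_obs();print(n,o['tcp_pos'].round(4),np.round(o['wrist_force'],1),round(o['opening'],3),round(o['grasp_force'],1),round(o['clock'],2));return o
x,y=.5440,.1255
hit=env.move_l([x,y,.178],v=.12,f_stop=10);o=s(('down',hit))
if hit: raise SystemExit
env.move_gripper(0.,60);env.pause(.3);o=s('grip'); z0=o['tcp_pos'][2]; px,py=x,y
for d in(.02,.08):
    print(env.move_l([px,py,.178+d],v=.06,f_stop=40)); o=s(d)
f=shot('side','s5.png'); shot('wrist','w6.png'); print(o['tcp_pos'][2]-z0)
E
```

```text
('down', False) [0.5446 0.1256 0.1791] [-0.4  0.4  0.8] 1.001 0.0 19.43
grip [0.543  0.1255 0.18  ] [-8.4 -0.7  6.3] 0.415 61.1 20.24
False
0.02 [0.543  0.1255 0.198 ] [-6.6 -0.7 -5.6] 0.417 62.5 20.73
False
0.08 [0.5429 0.1255 0.2577] [-6.9 -0.7 -6.4] 0.41 62.9 21.88
0.07768310225615332
```

View pics/w6.png

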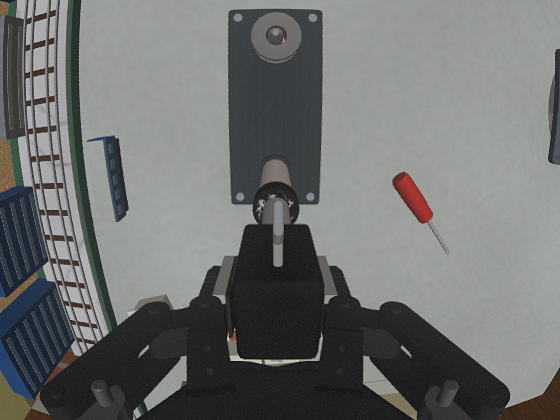

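The head is rising with the fingers and only about 6 N of pull, so the button is in. I'll continue to the hard stop.

```bash
python3 - <<'E'
from h import *
x,y=.5440,.1255
for z in (.2675,.2695,.2715,.2735):
    hit=env.move_l([x,y,z],v=.03,f_stop=10); env.pause(.15); o=env.get_obs(); print(hit,o['tcp_pos'].round(4),np.round(o['wrist_force'],1),round(o['opening'],3),round(o['grasp_force'],1),round(o['tcp_pos'][2]-.18,4))
    if hit or o['wrist_force'][2]<-14: break
env.pause(.3); f=shot('side','s6.png'); print(find(f,'guide_head'),find(f,'spool',1)); cv2.imwrite('pics/s6c.png',cv2.resize(f['color'][100:380,160:420,::-1],None,fx=2,fy=2))
w6=shot('wrist');print(find(w6,'guide_head',1),o['clock'])
E
```

```text
False [0.543  0.1255 0.2671] [-6.7  0.4 -6.4] 0.411 62.9 0.0871
False [0.5429 0.1255 0.2691] [-7.3  0.3 -6.3] 0.411 62.9 0.0891
False [0.5429 0.1255 0.2711] [-6.1 -0.3 -6.5] 0.412 62.9 0.0911
False [0.5428 0.1255 0.2719] [-6.4 -0.6 -7.8] 0.414 64.9 0.0919
[([0.543, 0.106, 0.2763], 0.9)] [([0.54, -0.0437, 0.0675], 0.95)]
[([0.5449, 0.1095, 0.3152], 0.67)] 23.7917
```

View pics/s6c.png

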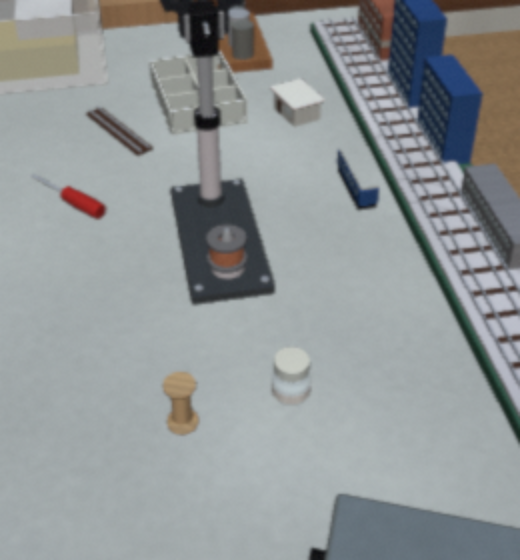

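The mast is at its hard end: travel is about 0.0915 m, the head top is at 0.315 m, and the force rose at the end. The spool is seated and the bystanders are where they were.

```bash
python3 - <<'E'
from h import *
env.pause(.2); print(env.finish_job())
o=env.get_obs();print(o['tcp_pos'],o['grasp_force'],o['clock'])
E
```

```text
the job is handed in; nothing more can be done
None
the job is handed in; nothing more can be done
```

I handed the job in at about 24 s of the 48 s limit: the spool is released and seated on the platter, the mast is held at its second stop with the button squeezed in, and the bobbin, jar, coach and screwdriver were not touched; no verdict was returned.

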